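# Return three mixed-up exhibits to their own trays

## Robot

A 7-joint arm with a two-finger parallel gripper is mounted at the origin on the work surface. World frame = base frame: x ahead of the robot, y to its left, z up, the work surface at z = 0. Lengths are in m, angles in rad, forces in N, time in s.
With the tool pointing down it reaches from about 0.35 to 0.9 m from the base axis. Payload 8.1 kg.
Tool frame: the origin (TCP) lies at the very end of the fingers, on their centre line; the grasp point (between the pads) lies arm.hold_point_z behind it (arm.hold_point_z is the distance from the TCP to the grasp point, in m); z points along the fingers, y is the line along which they close (so a half turn about z gives the same grasp; the last joint's range is limited). The gripper opens to 92 mm and grips with 3 to 60 N. Pads are 19 mm wide; open, the fingers measure 130 mm over their backs; the gripper's body (75 mm by 190 mm) begins 47 mm behind the grasp point.
Start: joints at [1.137, 0.434, 0.025, 1.573, -0.012, 1.134, -0.075], TCP at [0.203, -0.591, 0.204] pointing down, gripper open.
Joint ranges: [-2.62, 2.62], [-0.44, 2.09], [-1.27, 1.32], [0.08, 2.57], [-1.32, 4.46], [0.12, 2], [-2.74, 2.74]. Speed limits (rad/s): [2.22, 2.22, 3.01, 3.01, 3.14, 3.14, 3.14].

## Interface

Orientations are given as a rotation vector (axis times angle).
In Python, from cell import arm, vision, job, cut_out gives the robot as it stands. The module is installed in compiled form; this text tells all that it offers.
- The arm moves only by the tool play_rows, never from a script. Its argument "increments" is text: rows parted by semicolons, each of 5 numbers parted by spaces: the shift along the tool's x, y, z in cm, then the turn about the tool's z in degrees, then the opening, from -1 (shut) to 1 (fully open), so that 0 is half open. A call has 1 to 5 rows; each row shifts and turns the commanded pose from where the row before left it, along the tool's axes as they then stand; what a row does not reach is not made up. A row lasts 1/12 s, in which the tool goes at most 41.7 mm and 7.16 degrees, less where a joint would pass 70% of its speed; a pose out of reach is approached as far as the arm can. A call is refused whole if a number of a shift passes 4.17 or a number of a turn 7.16, either way. A call with a gripper value outside its range is refused whole. The fingers move at their own pace and stop on an object; "grip_force" is the grip in N (left out, the last holds). Time passes only in rows, so rows that do not move let the fingers close. It gives the time, the measured TCP pose, the force, the opening and the grip force at its end, in the units of the state.
- arm.observe(): the state, without advancing time (a new reading comes with each control period).
- vision.get_image(name): name is "scene" or "side" or "wrist"; returns a dict with "frame" (420x560x3 uint8, red, green, blue), "z_map" (420x560 float32, m along the optical axis (not along the pixel's ray), 0 where there is no reading), "mtx" (3x3 intrinsics, pixels), "distortion" ([k1, k2, p1, p2, k3] as OpenCV has them; the pictures are not rectified), "cam_to_world" (4x4, takes a point from camera to world coordinates). Camera axes: x right, y up, looking along -z (the intrinsics and any distortion apply to the point x, -y, -z); pixel columns grow to the right and rows downward; lengths in m; the calibration is good to about 2 mm. A picture is of the moment at which its call begins.
- job.sign_off(): hands the job in; it is judged then, once.
Trained networks look in a picture, given as the dict that the camera call returned (one of the last four; its "shot" number tells which), for a name from the list of things; names that differ only in an ending like _2 or _b are one class to them, and where a whole thing is asked for, a point or a joint stands for the part that bears it (a point fixed in the world has none). Each returns a list of dicts, best first, with "confidence" (0 to 1); they miss things now and then, are a little off and sometimes report something else, mostly with a low value. They report only what shows in the picture. A call takes as long as a camera call. They do not tell look-alikes from the thing itself.
- cut_out(query, picture): "mask" (420x560 bool, what is visible of it) and "point" ([row, column] in pixels, amid what is visible of it).
The state is a dict: "clock": time; "joints": joint angles; "dq": joint speeds; "joint_efforts": joint torques, N m; "position": TCP position; "ee_rot": TCP orientation; "force": force on the tool from outside, world axes, zero at the start; "ft_torque": the same for the moment, N m; "width": opening from 0.0 (shut) to 1.0 (fully open); "gripper_force": force on a finger pad.
Only numpy, scipy, OpenCV 4.12 (cv2) and the standard library are available. Lean on these libraries where they do the work, as an engineer would, in place of code of your own. Each camera call takes 0.05 s, during which the arm holds its last target. There are 200 camera calls.

## Task

After photography the padlock, the torch and the tin were put back on one another's trays. Move each to the tray whose hollow has its shape - padlock in the wide rectangular one, torch in the long narrow one, tin in the round one - so that it lies flat and fully down in the hollow. Exhibits may rest only on the trays and the gridded photo board, which is free for setting one aside, never on the bare bench; do not drop them, and leave the brown bottle and the stand magnifier where they are.

Things in the scene. Friction and masses are not known exactly. Their poses are not given: they have to be found in the camera images.
- padlock: Brass padlock, steel shackle, 0.4 kg, lying flat, 88 mm long in all. Brass body 52 mm long, 60 mm wide (y), 30 mm thick; shackle loop 10 mm thick, 50 mm wide, at half the body's thickness. x: along its length, body to shackle; z up. Origin: middle of the whole 88 x 60 mm footprint, on the underside; the brass body's middle lies 18 mm towards -x. Starts on top of tray_slot, over its hollow.
- torch: Aluminium pocket torch, 0.13 kg, 125 mm long, lying: round barrel 26 mm in diameter with a black grip sleeve; six-sided head (25 mm long, at +x) and tail ring (18 mm, at -x), 32 mm across flats, on which it rests without rolling. Origin: on its axis at mid-length, 16 mm above what it lies on; x along its axis, tail to head. Starts on top of tray_round, across its hollow.
- tin: Round aluminium tin with its lid on, about 0.09 kg, 60 mm in diameter, 28 mm high, standing flat. Origin: centre of the underside, z up. At the start it sits in the wide rectangular hollow of tray_square.
- tray_slot: Grey plastic exhibit tray, fixed, 176 x 100 mm, 24 mm high, flat top, one dark-lined long narrow (141 x 47 mm) hollow in its middle, 8 mm deep (its floor 16 mm above the bench). Origin: centre of the underside, straight below the middle of the hollow; x along the tray's and the hollow's length. The torch's own: it lies in it along x, either way round, about 8 mm to spare all round.
- tray_square: Grey plastic exhibit tray, fixed, 146 x 112 mm, 24 mm high, flat top, one dark-lined wide rectangular (104 x 76 mm) hollow in its middle, 8 mm deep (its floor 16 mm above the bench). Origin: centre of the underside, straight below the middle of the hollow; x along the tray's and the hollow's length. The padlock's own: all of it lies in it along x, either way round, 8 mm to spare all round.
- tray_round: Grey plastic exhibit tray, fixed, 150 x 112 mm, 24 mm high, flat top, one dark-lined round (76 mm in diameter) hollow in its middle, 8 mm deep (its floor 16 mm above the bench). Origin: centre of the underside, straight below the middle of the hollow; x along the tray's length. The tin's own: it stands in it with 8 mm to spare all round.
- board: Black gridded photo board, fixed to the bench, 190 x 160 mm, 12 mm thick, clear at the start; two flat white scale strips are stuck along two of its edges. Origin: centre of the underside; x along its 190 mm side. The free spot where an exhibit may be laid meanwhile (never on the bench itself, whose top is at height 0).
- bottle: Brown glass bottle with a black cap, standing loose on the bench, 58 mm in diameter, 125 mm high: a bystander. Origin: centre of the underside.
- loupe: Stand magnifier, a clear round skirt under a black rim, standing loose on the bench, 58 mm in diameter, 42 mm high: a bystander. Origin: centre of the underside.
There are look-alikes about, which are no part of the job. What is meant by the padlock is not green, and is the larger of those in its own colour.

How it is judged:
At the end, for the whole second after the job is handed in: The padlock lies in the hollow of tray_square, the torch in that of tray_slot and the tin in that of tray_round: each within 15 mm of the middle of its hollow, down on the hollow's floor (within 3.5 mm), padlock and tin flat (within 0.12 rad), all at rest (horizontal distance between padlock and tray_square below 0.015 m and z of padlock in the frame of tray_square below 0.0195 m and linear speed of each of padlock, torch, tin below 0.02 m/s and angular speed of each of padlock, torch, tin below 0.2 rad/s and angle between each of padlock, tin's own z axis and vertical below 0.12 rad and horizontal distance between torch and tray_slot below 0.015 m and z of torch in the frame of tray_slot below 0.0355 m and horizontal distance between tin and tray_round below 0.015 m and z of tin in the frame of tray_round below 0.0195 m); the robot touches nothing.
It fails at once if an exhibit is down on the bare bench (height (world z) of any of padlock, tin below 0.007 m or height (world z) of torch below 0.022 m).
It fails at once if an exhibit is dropped or thrown (faster than 0.7 m/s, a fall of about 25 mm, while not held) ((linear speed of padlock above 0.7 m/s and contact force between padlock and the fingers below 0.05 N) or (linear speed of torch above 0.7 m/s and contact force between torch and the fingers below 0.05 N) or (linear speed of tin above 0.7 m/s and contact force between tin and the fingers below 0.05 N)).
It fails at once if the brown bottle is pushed more than 20 mm or tipped (distance of bottle from where it was at the start of the episode above 0.02 m or angle between bottle's own z axis and vertical above 0.3 rad).
It fails at once if the stand magnifier is pushed more than 20 mm or tipped (distance of loupe from where it was at the start of the episode above 0.02 m or angle between loupe's own z axis and vertical above 0.3 rad).
It also fails if it takes over 96 s, if anything falls off the work surface, if the arm or the gripper's body presses on something with over 40 N, if the wrist force passes 120 N, or if a joint passes its speed limit or range.

## Working session

There is one attempt and no reset: what is moved stays moved. The work goes in short steps, Python scripts to look and compute and a tool call to move; the robot and the scene stay as the last step left them, time stands still between calls to the robot, and variables do not carry over. Pictures are saved under pics/ and viewed, at most 14 in all, crops included, and the job is handed in when it is done.

Besides the shell and the picture viewer there is one more tool, called after ">>>" as name(argument=value, ...) on one line, values as JSON. play_rows: Moves the arm, as the interface text tells. Its arguments: {"type":"object","properties":{"increments":{"type":"string"},"grip_force":{"type":"number"}},"required":["increments"]}

```bash
mkdir -p pics; cat > h.py <<'E'
import numpy as np, cv2
from cell import arm, vision, job, cut_out
def cloud(p):
    K=p["mtx"];z=p["z_map"];h,w=z.shape
    g=np.stack(np.meshgrid(np.arange(w),np.arange(h)),-1).reshape(-1,1,2).astype(np.float64)
    u=cv2.undistortPoints(g,np.array(K),np.array(p["distortion"])).reshape(h,w,2)
    c=np.stack([u[...,0]*z,-u[...,1]*z,-z,np.ones_like(z)],-1)
    P=(c@np.array(p["cam_to_world"]).T)[...,:3]; P[z<=0]=np.nan
    return P
def save(p,n): cv2.imwrite(f"pics/{n}.png",p["frame"][...,::-1])
E
python3 - <<'E'
from h import *
s=arm.observe();print(s, getattr(arm,'hold_point_z',None))
for n in ["scene","side"]:
    p=vision.get_image(n);save(p,n+"0");P=cloud(p)
    print(n,np.array(p["cam_to_world"])[:3,3])
    for q in ["padlock","torch","tin","tray_slot","tray_square","tray_round","board","bottle","loupe"]:
        for r in cut_out(q,p):
            m=r["mask"];X=P[m];X=X[~np.isnan(X[:,0])]
            if len(X): print(q,round(r["confidence"],2),np.round(r["point"]),m.sum(),np.median(X,0).round(3),np.percentile(X,2,0).round(3),np.percentile(X,98,0).round(3))
E
```

```text
{'clock': 0.0, 'joints': array([ 1.1373962 ,  0.43521751,  0.02498724,  1.57412141, -0.01157738,
        1.13397994, -0.0751418 ]), 'dq': array([-0.00058613,  0.00168769, -0.0009377 ,  0.00039635,  0.00042053,
       -0.00032048, -0.00028979]), 'joint_efforts': array([ 6.25297998e-04, -6.67848229e+01,  9.85170119e-01, -3.14456069e+01,
       -6.04493427e-02,  4.28140350e-02,  1.51258837e-04]), 'position': array([ 0.20274615, -0.59061521,  0.20293917]), 'ee_rot': array([-3.09724536e+00, -5.16824426e-01,  6.69528687e-04]), 'force': array([-0.21883669,  0.89683642,  0.32020675]), 'ft_torque': array([-0.0022635 ,  0.02203251,  0.05243687]), 'gripper_force': 0.0, 'width': 1.0001826545709025} 0.0188
scene [1.23532516 0.1026932  0.73249   ]
padlock 0.85 [207. 404.] 338 [0.419 0.284 0.019] [0.393 0.259 0.001] [0.44  0.311 0.024]
padlock 0.71 [176. 320.] 411 [0.35  0.088 0.019] [ 0.293  0.062 -0.   ] [0.369 0.126 0.026]
torch 0.96 [175. 143.] 707 [ 0.451 -0.331  0.048] [ 0.421 -0.397  0.023] [ 0.463 -0.274  0.057]
tin 0.98 [243. 196.] 739 [ 0.639 -0.143  0.043] [ 0.605 -0.173  0.018] [ 0.659 
[... 1146 characters left out ...]
  0.003] [0.521 0.156 0.026]
tray_square 0.71 [287. 336.] 3638 [ 0.615 -0.173  0.022] [ 0.556 -0.232  0.003] [ 0.693 -0.076  0.026]
tray_round 0.6 [379. 233.] 4289 [ 0.416 -0.327  0.024] [ 0.378 -0.384  0.015] [ 0.486 -0.263  0.026]
bottle 0.74 [177. 345.] 1215 [0.685 0.077 0.065] [ 0.662  0.065 -0.   ] [0.733 0.226 0.124]
loupe 0.97 [274. 235.] 965 [ 0.434 -0.139  0.042] [ 0.408 -0.155  0.003] [ 0.459 -0.105  0.045]
loupe 0.7 [269. 341.] 952 [ 0.625 -0.156  0.044] [ 0.6   -0.177  0.017] [ 0.655 -0.122  0.046]
loupe 0.45 [379. 252.] 1762 [ 0.443 -0.34   0.052] [ 0.424 -0.396  0.041] [ 0.461 -0.276  0.057]
loupe 0.36 [141. 271.] 2234 [0.56  0.328 0.012] [0.485 0.252 0.006] [0.636 0.433 0.015]
```

View pics/scene0.png

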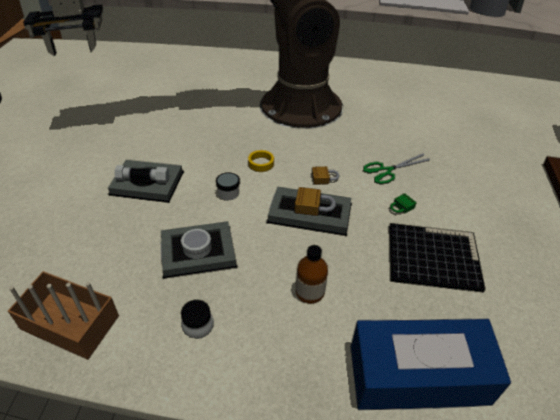

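View pics/side0.png

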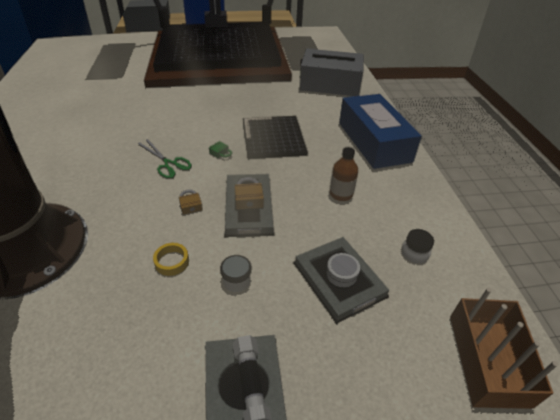

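The scene picture shows three trays: the torch on the round tray (143,175), the tin in the square tray (196,243) and a padlock on the slot tray (308,202). The padlock candidates are a large brass one at (308,202), a small brass one at (323,175) and a green one at (403,204). The description fits the large brass one on tray_slot. Loupe-like things at (228,185) and (196,318) and the bottle (312,275) must be avoided. Next I fit the poses and take a close crop.

```bash
python3 - <<'E'
from h import *
ps=[vision.get_image(n) for n in ("scene","side")]
C=[];col=[]
for p in ps:
    P=cloud(p);ok=~np.isnan(P[...,0]);C.append(P[ok]);col.append(p["frame"][ok])
def rect(pts):
    (c,s,a)=cv2.minAreaRect((pts[:,:2]*1000).astype(np.float32)); return np.round(c,1),np.round(s,1),round(a,1)
def sel(X,c,r,z0,z1):
    return X[(np.hypot(X[:,0]-c[0],X[:,1]-c[1])<r)&(X[:,2]>z0)&(X[:,2]<z1)]
def tidy(q):
    # largest blob on 3 mm grid
    ij=np.round(q[:,:2]/.004).astype(int);o=ij.min(0);im=np.zeros(ij.max(0)-o+3,np.uint8);im[tuple((ij-o+1).T)]=255
    im2=cv2.morphologyEx(im,cv2.MORPH_CLOSE,np.ones((3,3)));n,l,st,_=cv2.connectedComponentsWithStats(im2)
    k=1+np.argmax(st[1:,4]);return q[l[tuple((ij-o+1).T)]==k]
for nm,X in list(zip(("scene","side"),C))+[("both",np.vstack(C))]:
    print(nm)
    for t,c,r,z0,z1 in [("slot",(.472,.07),.12,.017,.03),("square",(.625,-.155),.11,.017,.03),("round",(.43,-.33),.11,.017,.03),
      ("padlock",(.475,.065),.09,.030,.07),("padtop",(.475,.065),.09,.049,.07),("torch",(.443,-.335),.09,.034,.07),("tin",(.63,-.15),.06,.040,.06),("board",(.56,.345),.14,.008,.02),
      ("bottle",(.7,.09),.05,.02,.14),("jarA",(.43,-.13),.05,.02,.06),("jarB",(.75,-.13),.07,.01,.06)]:
        q=sel(X,c,r,z0,z1)
        if len(q)>20: q=tidy(q);print(t,len(q),*rect(q),"medz",np.median(q[:,2]).round(4))
p=ps[1]; cv2.imwrite("pics/crop.png",cv2.resize(p["frame"][160:250,150:300,::-1],None,fx=5,fy=5,interpolation=cv2.INTER_CUBIC))
E
```

```text
scene
slot 1690 [471.5  71.2] [176.4 105.1] 86.6 medz 0.0239
square 1933 [ 627.1 -148. ] [116.9 147.7] 20.6 medz 0.0234
round 1248 [ 432.  -334.4] [118.2 152.3] 0.4 medz 0.024
padlock 740 [473.6  82.7] [84.7 63.2] 89.3 medz 0.0526
padtop 431 [473.1  65.2] [49.8 62.7] 89.3 medz 0.0542
torch 622 [ 444.2 -335.7] [ 36.  126.9] 5.0 medz 0.0497
tin 525 [ 630.5 -146.8] [58.1 59.5] 23.7 medz 0.0439
board 5118 [561.1 346.2] [166.1 191.4] 0.2 medz 0.0129
bottle 1343 [700.8  94.3] [58.7 44. ] 89.7 medz 0.0804
jarA 441 [ 433.3 -125.4] [56.6 57.3] 70.9 medz 0.042
jarB 474 [ 792.7 -103.8] [39.3 57.7] 31.8 medz 0.0446
side
slot 1687 [472.   70.8] [180.7 100.3] 86.2 medz 0.0243
square 2622 [ 626.3 -149.2] [115.5 151.2] 21.7 medz 0.0237
round 2230 [ 403.8 -322.2] [ 55.7 126.8] 0.2 medz 0.0241
padlock 749 [473.4  80.9] [87.3 59.9] 89.1 medz 0.0533
padtop 477 [473.2  64.5] [54.2 59.9] 88.7 medz 0.0544
torch 1767 [ 442.8 -335.6] [ 38. 126.] 4.5 medz 0.0523
tin 703 [ 628.6 -148.2] [59.3 59.3] 56.6 medz 0.0441
board 2171 [561.3 346.6] [157.9 195.6] 0.1 medz 0.0121
bottle 1006 [686.4  86. ] [43.3 58.6] 63.8 medz 0.0752
jarA 787 [ 433.3 -128.4] [57.7 56.2] 84.7 medz 0.0426
jarB 709 [ 791.8 -106.2] [43.9 56.2] 25.2 medz 0.0406
both
slot 3377 [471.6  70.9] [180.9 105. ] 86.5 medz 0.0242
square 4555 [ 627.4 -148.9] [116.9 150.9] 20.6 medz 0.0236
round 4974 [ 432.  -334.4] [118.2 152.3] 0.4 medz 0.0241
padlock 1489 [473.6  81.1] [87.8 63.2] 89.1 medz 0.053
padtop 908 [473.1  64.5] [54.2 62.4] 88.7 medz 0.0543
torch 2389 [ 443.4 -335.7] [ 38.8 126.7] 4.3 medz 0.0519
tin 1228 [ 629.2 -147.3] [61.1 60.6] 30.0 medz 0.044
board 7289 [560.5 346.5] [195.4 166.2] 89.6 medz 0.0127
bottle 2349 [691.3  93.4] [61.  58.2] 18.0 medz 0.0784
jarA 1228 [ 433.8 -126.8] [60.  58.1] 40.9 medz 0.0424
jarB 1183 [ 791.6 -105.9] [43.5 59.2] 34.2 medz 0.0438
```

View pics/crop.png

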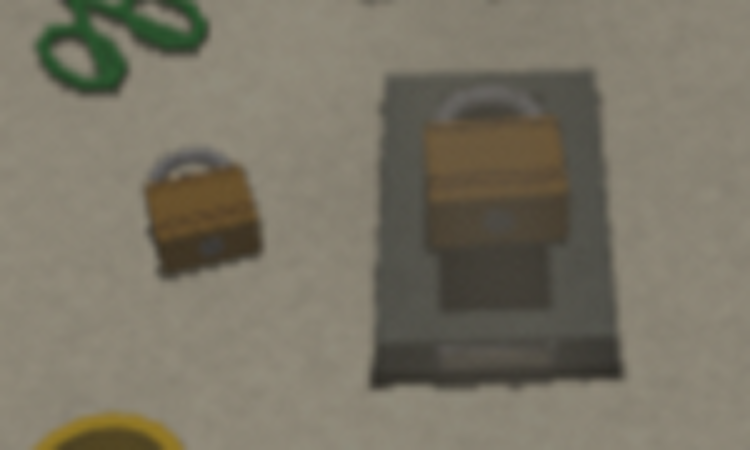

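The crop confirms it: the larger brass padlock lies on tray_slot (crop about 495,180), and the small brass one at (205,210) is a look-alike. I'll move the torch to the board first, so I start by turning and going above the torch.

>>> play_rows(increments="0 0 0 -7 1;0 0 0 -7 1;0 0 0 -7 1;0 0 0 -7 1;0 0 0 -7 1", grip_force=15)

```text
clock: 1.52
position: [0.203, -0.5911, 0.2038]
ee_rot: [2.795, 1.433, -0.0]
force: [-0.4, -0.2, -0.2]
width: 0.999
gripper_force: 0.0
```

>>> play_rows(increments="0 0 0 -7 1;0 0 0 -7 1;0 0 0 -7 1;0 0 0 -7 1;0 0 0 -7 1")

```text
clock: 1.93
position: [0.2029, -0.5912, 0.2037]
ee_rot: [2.235, 2.208, -0.0]
force: [-0.7, -0.5, -0.2]
width: 1.0
gripper_force: 0.0
```

>>> play_rows(increments="0 0 0 -5.6 1;2.6 2.9 0 0 1;2.6 2.9 0 0 1;2.6 2.9 0 0 1;2.6 2.9 0 0 1")

```text
clock: 2.35
position: [0.3112, -0.4771, 0.2038]
ee_rot: [2.132, 2.307, 0.0]
force: [0.9, -0.7, -0.1]
width: 1.0
gripper_force: 0.0
```

>>> play_rows(increments="2.6 2.9 0 0 1;2.6 2.9 0 0 1;2.6 2.9 0 0 1;2.6 2.9 0 0 1;2.6 2.9 0 0 1")

```text
clock: 2.77
position: [0.4456, -0.3358, 0.204]
ee_rot: [2.132, 2.307, -0.0]
force: [1.0, -0.5, 0.4]
width: 0.999
gripper_force: 0.0
```

```bash
cat >> h.py <<'E'
from scipy.spatial.transform import Rotation as Rn
def to(x,y,z,a=None):
    "turn (deg) to yaw a of tool x first, then shift in tool axes, cm"
    s=arm.observe();R=Rn.from_rotvec(s["ee_rot"]).as_matrix();p=s["position"]
    a0=np.degrees(np.arctan2(R[1,0],R[0,0]));a=a0 if a is None else a
    t=(a0-a+180)%360-180
    R=R@Rn.from_euler("z",t,degrees=True).as_matrix()
    d=R.T@(np.array([x,y,z])-p)*100
    print("t",round(s["clock"],2),"pos",p.round(4),"yaw",a0.round(1),"tilt",np.degrees(np.arccos(-R[2,2])).round(2),"w",round(s["width"],3),"f",np.round(s["force"],1),"gf",round(float(s["gripper_force"]),1));print("turn",round(t,2),"shift cm",d.round(2))
E
python3 - <<'E'
from h import *
to(.4433,-.3357,.035,94.5)
p=vision.get_image("wrist");save(p,"w1");P=cloud(p)
for q in["torch","tray_round"]:
  for r in cut_out(q,p):
    X=P[r["mask"]];X=X[X[:,2]>(.034 if q=="torch" else .02)]
    if len(X)>30:print(q,r["confidence"],cv2.minAreaRect((X[:,:2]*1000).astype(np.float32)),np.median(X[:,2]))
E
```

```text
t 2.77 pos [ 0.4456 -0.3358  0.204 ] yaw 94.5 tilt 0.04 w 0.999 f [ 1.  -0.5  0.4] gf 0.0
turn 0.03 shift cm [ 0.04 -0.24 16.9 ]
torch 0.57 ((443.564453125, -335.65887451171875), (36.9691162109375, 126.01937866210938), 4.5833024978637695) 0.05184644522694398
torch 0.48 ((443.5677795410156, -335.7005615234375), (36.9691162109375, 125.935791015625), 4.5833024978637695) 0.04231491513922203
```

View pics/w1.png

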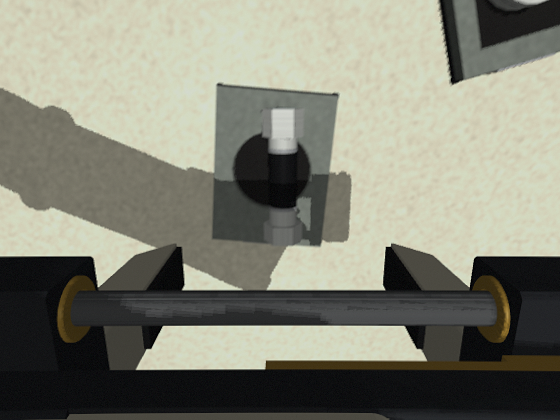

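The wrist view shows the torch over the round hollow at (283,175), confirmed at (443.5,-335.7) mm. Now I descend and grip.

>>> play_rows(increments="0 -0.2 4 0 1;0 0 4 0 1;0 0 4 0 1;0 0 3 0 1;0 0 1.9 0 1")

```text
clock: 3.33
position: [0.4398, -0.3377, 0.0314]
ee_rot: [-2.131, -2.303, 0.002]
force: [-0.3, 0.6, -0.0]
width: 1.002
gripper_force: 0.0
```

>>> play_rows(increments="0 0 0 0 1;0 0 0 0 -1;0 0 0 0 -1;0 0 0 0 -1;0 0 0 0 -1")

```text
clock: 3.75
position: [0.4435, -0.3382, 0.0364]
ee_rot: [2.13, 2.305, 0.0]
force: [0.2, -0.2, 0.1]
width: 0.76
gripper_force: 0.0
```

>>> play_rows(increments="0 0 0 0 -1;0 0 0 0 -1;0 0 0 0 -1;0 0 0 0 -1;0 0 0 0 -1")

```text
clock: 4.17
position: [0.4426, -0.3373, 0.0348]
ee_rot: [2.131, 2.308, -0.0]
force: [-0.1, 0.9, 0.8]
width: 0.396
gripper_force: 0.0
```

>>> play_rows(increments="0 0 0 0 -1;0 0 0 0 -1;0 0 0 0 -1;0 0 0 0 -1;0 0 0 0 -1")

```text
clock: 4.58
position: [0.4426, -0.3373, 0.0347]
ee_rot: [2.132, 2.308, -0.0]
force: [-0.5, -0.2, -0.2]
width: 0.038
gripper_force: 0.0
```

>>> play_rows(increments="0 0 -1 0 -1;0 0 -2 0 -1;0 0 -3 0 -1;0 0 -3 0 -1;0 0 -3 0 -1")

```text
clock: 5.0
position: [0.4424, -0.337, 0.1567]
ee_rot: [-2.131, -2.308, -0.0]
force: [0.9, -1.5, 0.3]
width: 0.004
gripper_force: 0.0
```

```bash
python3 - <<'E'
from h import *
to(.561,.346,.035,94.5)
p=vision.get_image("side");save(p,"s1");P=cloud(p)
X=P[cut_out("torch",p)[0]["mask"]];print(np.nanpercentile(X,[3,50,97],axis=0))
E
```

```text
t 5.0 pos [ 0.4424 -0.337   0.1567] yaw 94.6 tilt 0.01 w 0.004 f [ 0.9 -1.5  0.3] gf 0.0
turn 0.07 shift cm [67.16 17.18 12.19]
[[ 0.42491969 -0.39500711  0.04206278]
 [ 0.44289046 -0.3423468   0.05211802]
 [ 0.46014992 -0.28235983  0.05730527]]
```

```bash
python3 - <<'E'
from h import *
p=vision.get_image("wrist");save(p,"w2");P=cloud(p);s=P[...,2]
f=p["frame"]
Y=P[(np.abs(P[...,1]+.336)<.01)&(np.abs(P[...,0]-.443)<.05)]
print(Y[::max(1,len(Y)//12)].round(3))
pp=vision.get_image("side");cv2.imwrite("pics/s2.png",cv2.resize(pp["frame"][250:420,150:350,::-1],None,fx=3,fy=3))
E
```

```text
[[ 0.396 -0.326  0.016]
 [ 0.41  -0.333  0.015]
 [ 0.431 -0.328  0.046]
 [ 0.441 -0.328  0.054]
 [ 0.435 -0.332  0.05 ]
 [ 0.429 -0.343  0.015]
 [ 0.465 -0.342  0.017]
 [ 0.475 -0.344  0.024]
 [ 0.439 -0.329  0.186]
 [ 0.451 -0.327  0.195]
 [ 0.442 -0.33   0.203]
 [ 0.445 -0.329  0.22 ]
 [ 0.441 -0.331  0.256]]
```

View pics/w2.png

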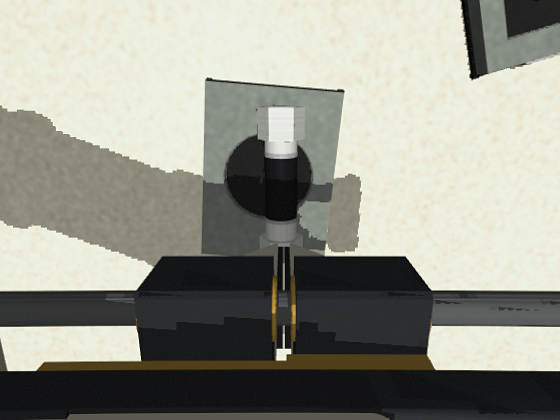

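View pics/s2.png

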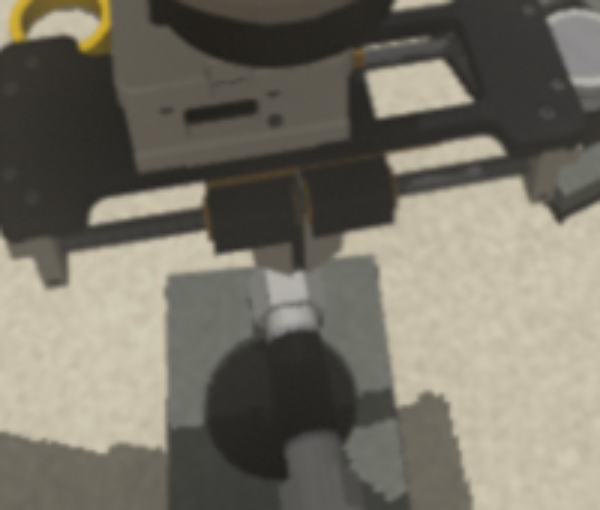

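```bash
python3 - <<'E'
from h import *
print(arm.observe()["position"])
for n in("side","scene"):
    p=vision.get_image(n);P=cloud(p)
    m=(P[...,2]>.08)&(np.hypot(P[...,0]-.4424,P[...,1]+.337)<.1)
    X=P[m];X=X[np.argsort(X[:,2])];print(n,len(X));
    for z in np.arange(.1,.3,.01):
        Y=X[(X[:,2]>=z)&(X[:,2]<z+.01)]
        if len(Y):print(round(z,2),len(Y),Y.min(0)[:2].round(3),Y.max(0)[:2].round(3))
    T=P[(P[...,2]>.034)&(P[...,2]<.07)&(np.hypot(P[...,0]-.4434,P[...,1]+.335)<.09)]
    print(cv2.minAreaRect((T[:,:2]*1000).astype(np.float32)),np.percentile(T[:,2],[50,98]))
E
```

```text
[ 0.44309342 -0.33765635  0.15613682]
side 49897
0.17 3 [ 0.44  -0.349] [ 0.445 -0.346]
0.18 72 [ 0.431 -0.35 ] [ 0.457 -0.343]
0.19 127 [ 0.426 -0.351] [ 0.46  -0.344]
0.2 75 [ 0.426 -0.35 ] [ 0.46  -0.346]
0.21 17 [ 0.444 -0.349] [ 0.448 -0.346]
0.22 17 [ 0.443 -0.349] [ 0.447 -0.333]
0.23 5 [ 0.445 -0.346] [ 0.445 -0.337]
0.24 47 [ 0.359 -0.382] [ 0.53  -0.345]
0.25 567 [ 0.359 -0.382] [ 0.531 -0.308]
0.26 1995 [ 0.356 -0.381] [ 0.533 -0.303]
0.27 569 [ 0.352 -0.382] [ 0.537 -0.313]
0.28 5618 [ 0.345 -0.382] [ 0.539 -0.294]
0.29 716 [ 0.353 -0.379] [ 0.536 -0.352]
((442.981689453125, -335.94012451171875), (37.81865692138672, 124.96471405029297), 4.275470733642578) [0.05203978 0.0574366 ]
scene 5460
0.17 2 [ 0.444 -0.331] [ 0.445 -0.33 ]
0.18 26 [ 0.432 -0.346] [ 0.455 -0.326]
0.19 49 [ 0.426 -0.347] [ 0.462 -0.324]
0.2 31 [ 0.426 -0.331] [ 0.458 -0.326]
0.21 36 [ 0.422 -0.331] [ 0.459 -0.325]
0.22 21 [ 0.432 -0.331] [ 0.463 -0.325]
0.24 131 [ 0.354 -0.368] [ 0.532 -0.295]
0.25 287 [ 0.352 -0.367] [ 0.532 -0.295]
0.26 399 [ 0.348 -0.366] [ 0.537 -0.294]
0.27 302 [ 0.35  -0.367] [ 0.54  -0.293]
0.28 793 [ 0.345 -0.368] [ 0.54  -0.293]
0.29 167 [ 0.39  -0.362] [ 0.462 -0.31 ]
((446.67303466796875, -336.1287841796875), (34.17271041870117, 127.4095458984375), 7.5053391456604) [0.04962877 0.05753425]
```

The gripper closed in the air. The clouds show the fingertips and gripper body about 2 cm higher than the reported TCP implies. I'll open and measure the tips.

>>> play_rows(increments="0 0 0 0 1;0 0 0 0 1;0 0 0 0 1;0 0 0 0 1;0 0 0 0 1")

```text
clock: 5.72
position: [0.4425, -0.3372, 0.1544]
ee_rot: [-2.131, -2.307, 0.0]
force: [0.1, 0.6, 0.6]
width: 0.318
gripper_force: 0.0
```

>>> play_rows(increments="0 0 0 0 1;0 0 0 0 1;0 0 0 0 1;0 0 0 0 1;0 0 0 0 1")

```text
clock: 6.13
position: [0.4426, -0.3373, 0.1547]
ee_rot: [2.131, 2.308, -0.0]
force: [-0.6, -0.6, -0.4]
width: 0.679
gripper_force: 0.0
```

>>> play_rows(increments="0 0 0 0 1;0 0 0 0 1;0 0 0 0 1;0 0 0 0 1;0 0 0 0 1")

```text
clock: 6.55
position: [0.4426, -0.3373, 0.1547]
ee_rot: [2.131, 2.308, -0.0]
force: [0.2, -0.2, 0.1]
width: 0.99
gripper_force: 0.0
```

```bash
python3 - <<'E'
from h import *
to(.4433,-.3357,.035,94.5)
for n in("side","scene","wrist"):
    p=vision.get_image(n);P=cloud(p)
    X=P[(P[...,2]>.08)&(P[...,2]<.26)&(np.hypot(P[...,0]-.4424,P[...,1]+.337)<.1)]
    print(n,np.sort(X[:,2])[:3])
    for sgn in(-1,1):
        Y=X[(X[:,0]-.443)*sgn>.02]
        for z in np.arange(.14,.26,.01):
            Z=Y[(Y[:,2]>=z)&(Y[:,2]<z+.01)]
            if len(Z):print(sgn,round(z,2),len(Z),Z.min(0)[:2].round(3),Z.max(0)[:2].round(3))
E
```

```text
t 6.55 pos [ 0.4426 -0.3373  0.1547] yaw 94.6 tilt 0.0 w 0.99 f [ 0.2 -0.2  0.1] gf 0.0
turn 0.05 shift cm [ 0.16  0.08 11.97]
side [0.1772262  0.1782936  0.17834966]
-1 0.17 4 [ 0.394 -0.35 ] [ 0.397 -0.337]
-1 0.18 39 [ 0.385 -0.353] [ 0.396 -0.333]
-1 0.19 67 [ 0.381 -0.354] [ 0.397 -0.338]
-1 0.2 37 [ 0.381 -0.354] [ 0.397 -0.345]
-1 0.21 19 [ 0.392 -0.353] [ 0.397 -0.334]
-1 0.22 22 [ 0.394 -0.352] [ 0.396 -0.334]
-1 0.24 45 [ 0.359 -0.382] [ 0.396 -0.347]
-1 0.25 274 [ 0.359 -0.382] [ 0.422 -0.356]
1 0.17 5 [ 0.487 -0.344] [ 0.492 -0.326]
1 0.18 54 [ 0.486 -0.345] [ 0.5   -0.325]
1 0.19 78 [ 0.487 -0.345] [ 0.504 -0.334]
1 0.2 53 [ 0.486 -0.345] [ 0.504 -0.335]
1 0.21 41 [ 0.487 -0.345] [ 0.497 -0.326]
1 0.22 26 [ 0.487 -0.345] [ 0.495 -0.326]
1 0.23 11 [ 0.489 -0.342] [ 0.49  -0.333]
1 0.24 57 [ 0.488 -0.37 ] [ 0.531 -0.311]
1 0.25 349 [ 0.463 -0.37 ] [ 0.531 -0.309]
scene [0.17753206 0.17765826 0.17846919]
-1 0.17 6 [ 0.392 -0.35 ] [ 0.398 -0.331]
-1 0.18 38 [ 0.388 -0.351] [ 0.4   -0.329]
-1 0.19 39 [ 0.38  -0.347] [ 0.4  -0.33]
-1 0.2 43 [ 0.38  -0.347] [ 0.398 -0.33 ]
-1 0
[... 670 characters left out ...]
33 ]
-1 0.19 663 [ 0.378 -0.346] [ 0.397 -0.33 ]
-1 0.2 725 [ 0.378 -0.341] [ 0.396 -0.33 ]
-1 0.21 768 [ 0.377 -0.351] [ 0.397 -0.33 ]
-1 0.22 521 [ 0.39  -0.353] [ 0.398 -0.33 ]
-1 0.23 669 [ 0.393 -0.352] [ 0.396 -0.331]
-1 0.24 1358 [ 0.369 -0.345] [ 0.395 -0.305]
-1 0.25 5524 [ 0.371 -0.337] [ 0.423 -0.304]
1 0.17 90 [ 0.487 -0.344] [ 0.494 -0.323]
1 0.18 508 [ 0.487 -0.343] [ 0.503 -0.322]
1 0.19 660 [ 0.487 -0.339] [ 0.504 -0.321]
1 0.2 726 [ 0.486 -0.333] [ 0.505 -0.321]
1 0.21 763 [ 0.487 -0.344] [ 0.505 -0.321]
1 0.22 527 [ 0.487 -0.345] [ 0.492 -0.33 ]
1 0.23 557 [ 0.489 -0.343] [ 0.491 -0.324]
1 0.24 1171 [ 0.487 -0.335] [ 0.508 -0.296]
1 0.25 4676 [ 0.463 -0.326] [ 0.506 -0.296]
```

The fingertips are consistently 22 mm above the reported z in all three cameras, and x and y agree. I'll use reported z = true − 0.022 and redo the descent, slowing at the end.

>>> play_rows(increments="0.16 0.08 3.5 0 1;0 0 3.5 0 1;0 0 3 0 1;0 0 2 0 1;0 0 1 0 1")

```text
clock: 7.12
position: [0.4417, -0.3348, 0.022]
ee_rot: [-2.129, -2.305, 0.001]
force: [-0.5, 0.6, -0.7]
width: 0.999
gripper_force: 0.0
```

>>> play_rows(increments="0 0 0.7 0 1;0 0 0.5 0 1;0 0 0 0 1;0 0 0 0 -1;0 0 0 0 -1")

```text
clock: 7.53
position: [0.444, -0.3362, 0.0139]
ee_rot: [2.13, 2.306, 0.0]
force: [0.3, 1.0, 0.7]
width: 0.903
gripper_force: 0.0
```

>>> play_rows(increments="0 0 0 0 -1;0 0 0 0 -1;0 0 0 0 -1;0 0 0 0 -1;0 0 0 0 -1")

```text
clock: 7.95
position: [0.4433, -0.3358, 0.0129]
ee_rot: [2.131, 2.308, -0.0]
force: [0.1, 0.7, -0.1]
width: 0.544
gripper_force: 0.0
```

>>> play_rows(increments="0 0 0 0 -1;0 0 0 0 -1;0 0 0 0 -1;0 0 0 0 -1;0 0 0 0 -1")

```text
clock: 8.37
position: [0.4433, -0.3357, 0.0127]
ee_rot: [2.131, 2.308, 0.0]
force: [-0.1, 0.0, -0.6]
width: 0.278
gripper_force: 15.0
```

>>> play_rows(increments="0 0 -0.5 0 -1;0 0 -1 0 -1;0 0 -2.5 0 -1;0 0 -3 0 -1;0 0 -3 0 -1", grip_force=20)

```text
clock: 8.78
position: [0.4428, -0.3352, 0.1142]
ee_rot: [-2.13, -2.307, -0.0]
force: [1.1, -0.0, -2.1]
width: 0.275
gripper_force: 20.0
```

>>> play_rows(increments="0 0 -2 0 -1;1 0.3 -1 0 -1;2.5 0.6 0 0 -1;3.5 0.9 0 0 -1;3.5 0.9 0 0 -1")

```text
clock: 9.2
position: [0.4614, -0.2275, 0.1428]
ee_rot: [-2.134, -2.306, 0.0]
force: [1.6, 1.2, -1.8]
width: 0.277
gripper_force: 20.0
```

>>> play_rows(increments="3.5 0.9 0 0 -1;3.5 0.9 0 0 -1;3.5 0.9 0 0 -1;3.5 0.9 0 0 -1;3.5 0.9 0 0 -1")

```text
clock: 9.62
position: [0.492, -0.0483, 0.1426]
ee_rot: [-2.131, -2.308, 0.001]
force: [0.1, 0.3, -2.4]
width: 0.278
gripper_force: 20.0
```

>>> play_rows(increments="3.5 0.9 0 0 -1;3.5 0.9 0 0 -1;3.5 0.9 0 0 -1;3.5 0.9 0 0 -1;3.5 0.9 0 0 -1")

```text
clock: 10.03
position: [0.5228, 0.1295, 0.1425]
ee_rot: [-2.131, -2.308, 0.001]
force: [0.8, -0.3, -0.9]
width: 0.276
gripper_force: 20.0
```

>>> play_rows(increments="3.5 0.9 0 0 -1;3.5 0.9 0 0 -1;3.5 0.9 0 0 -1;2.5 0.6 0 0 -1;1 0.3 0 0 -1")

```text
clock: 10.45
position: [0.5466, 0.2755, 0.1425]
ee_rot: [-2.123, -2.312, -0.002]
force: [-0.8, 0.9, -0.7]
width: 0.274
gripper_force: 20.0
```

```bash
python3 - <<'E'
from h import *
to(.561,.346,.001,94.6)
p=vision.get_image("side");P=cloud(p)
T=P[(P[...,2]>.09)&(P[...,2]<.165)&(np.hypot(P[...,0]-.56,P[...,1]-.346)<.12)]
print(len(T),T.min(0),T.max(0))
E
```

```text
t 10.45 pos [0.5466 0.2755 0.1425] yaw 94.9 tilt 0.17 w 0.274 f [-0.8  0.9 -0.7] gf 20.0
turn 0.26 shift cm [ 6.87  2.02 14.17]Traceback (most recent call last):
  File "<stdin>", line 5, in <module>
    return umr_minimum(a, axis, None, out, keepdims, initial, where)
ValueError: zero-size array to reduction operation minimum which has no identity
```

>>> play_rows(increments="2.5 0.7 2 0 -1;2 0.7 3 0 -1;1.5 0.4 3 0 -1;0.5 0.1 2 0 -1;0 0 1 0 -1")

```text
clock: 10.92
position: [0.5599, 0.3357, 0.0293]
ee_rot: [-2.128, -2.308, 0.007]
force: [-0.4, 0.4, -1.7]
width: 0.275
gripper_force: 20.0
```

>>> play_rows(increments="0 0 0.5 0 -1;0 0 0 0 -1;0 0 0 0 -1")

```text
clock: 11.17
position: [0.5631, 0.335, 0.0288]
ee_rot: [2.132, 2.306, 0.001]
force: [0.6, 0.2, -1.1]
width: 0.276
gripper_force: 20.0
```

```bash
python3 - <<'E'
from h import *
to(.561,.346,.001,94.6)
p=vision.get_image("side");P=cloud(p)
T=P[(P[...,2]>.018)&(P[...,2]<.065)&(np.hypot(P[...,0]-.56,P[...,1]-.346)<.12)]
for z in np.arange(.015,.07,.005):
  Y=T[(T[:,2]>=z)&(T[:,2]<z+.005)]
  if len(Y):print(z.round(3),len(Y),Y.min(0).round(3),Y.max(0).round(3))
E
```

```text
t 11.17 pos [0.5631 0.335  0.0288] yaw 94.5 tilt 0.06 w 0.276 f [ 0.6  0.2 -1.1] gf 20.0
turn -0.12 shift cm [ 1.12 -0.12  2.78]
0.04 12 [0.559 0.271 0.041] [0.578 0.276 0.044]
0.045 14 [0.554 0.271 0.046] [0.578 0.276 0.05 ]
0.05 31 [0.547 0.27  0.05 ] [0.585 0.324 0.055]
0.055 40 [0.541 0.271 0.055] [0.585 0.373 0.06 ]
0.06 84 [0.534 0.269 0.06 ] [0.593 0.394 0.065]
```

>>> play_rows(increments="0 0 0.8 0 -1;0 0 0.8 0 -1;0 0 0.5 0 -1;0 0 0.3 0 -1;0 0 0.2 0 -1")

```text
clock: 11.63
position: [0.5621, 0.3355, 0.0009]
ee_rot: [-2.131, -2.308, 0.002]
force: [-0.3, -0.2, -1.8]
width: 0.277
gripper_force: 20.0
```

>>> play_rows(increments="0 0 0 0 -1;0 0 0 0 -1;0 0 0.1 0 -1;0 0 0 0 -1;0 0 0 0 -1")

```text
clock: 12.05
position: [0.5624, 0.336, 0.0008]
ee_rot: [2.132, 2.308, 0.0]
force: [0.6, 0.2, 0.1]
width: 0.277
gripper_force: 20.0
```

>>> play_rows(increments="0 0 0 0 0;0 0 0 0 0;0 0 0 0 0;0 0 0 0 0;0 0 0 0 0")

```text
clock: 12.47
position: [0.5625, 0.3359, 0.0008]
ee_rot: [2.131, 2.308, 0.0]
force: [0.7, 1.0, -0.1]
width: 0.493
gripper_force: 0.0
```

>>> play_rows(increments="0 0 -1 0 1;0 0 -2 0 1;0 0 -3 0 1;0 0 -3 0 1;0 0 -3 0 1")

```text
clock: 12.88
position: [0.5621, 0.3359, 0.1227]
ee_rot: [-2.131, -2.308, -0.0]
force: [0.7, 0.4, -0.0]
width: 0.811
gripper_force: 0.0
```

```bash
python3 - <<'E'
from h import *
to(.6293,-.1475,.005,94.6)
p=vision.get_image("side");P=cloud(p)
T=P[(P[...,2]>.02)&(P[...,2]<.065)&(np.hypot(P[...,0]-.56,P[...,1]-.336)<.1)]
print(len(T),cv2.minAreaRect((T[:,:2]*1000).astype(np.float32)),np.percentile(T[:,2],[50,98]))
E
```

```text
t 12.88 pos [0.5621 0.3359 0.1227] yaw 94.6 tilt 0.01 w 0.811 f [ 0.7  0.4 -0. ] gf 0.0
turn -0.03 shift cm [-48.73   2.82  11.76]
363 ((561.3171997070312, 334.0088806152344), (36.55577850341797, 128.79632568359375), 3.81961727142334) [0.03790318 0.04579555]
```

>>> play_rows(increments="0 0 -3 0 1;-1.5 0.1 -1 0 1;-2.5 0.2 0 0 1;-3.6 0.2 0 0 1;-3.6 0.2 0 0 1")

```text
clock: 13.35
position: [0.5781, 0.2248, 0.1618]
ee_rot: [2.129, 2.31, 0.002]
force: [1.4, -1.2, 0.1]
width: 1.001
gripper_force: 0.0
```

>>> play_rows(increments="-3.6 0.2 0 0 1;-3.6 0.2 0 0 1;-3.6 0.2 0 0 1;-3.6 0.2 0 0 1;-3.6 0.2 0 0 1")

```text
clock: 13.77
position: [0.6025, 0.0445, 0.1615]
ee_rot: [2.131, 2.308, 0.001]
force: [1.0, 0.2, 0.3]
width: 0.999
gripper_force: 0.0
```

>>> play_rows(increments="-3.6 0.2 0 0 1;-3.6 0.2 0 0 1;-3.6 0.2 0 0 1;-3.6 0.2 0 0 1;-1.5 0.1 0 0 1")

```text
clock: 14.18
position: [0.624, -0.1187, 0.1611]
ee_rot: [2.137, 2.3, -0.004]
force: [0.8, -1.0, -0.6]
width: 0.999
gripper_force: 0.0
```

>>> play_rows(increments="0 0 0 0 1;0 0 0 0 1")

```text
clock: 14.35
position: [0.624, -0.1124, 0.161]
ee_rot: [2.134, 2.306, 0.0]
force: [0.5, 0.5, -0.1]
width: 1.0
gripper_force: 0.0
```

```bash
python3 - <<'E'
from h import *
to(.6293,-.1475,.005,94.6)
p=vision.get_image("wrist");save(p,"w3");P=cloud(p)
T=P[(P[...,2]>.041)&(P[...,2]<.05)&(np.hypot(P[...,0]-.6293,P[...,1]+.1475)<.05)]
print(len(T),cv2.minAreaRect((T[:,:2]*1000).astype(np.float32)),np.median(T[:,2]))
T=P[(P[...,2]>.02)&(P[...,2]<.028)&(np.hypot(P[...,0]-.6293,P[...,1]+.1475)<.11)]
print(len(T),cv2.minAreaRect((T[:,:2]*1000).astype(np.float32)),np.median(T[:,2]))
E
```

```text
t 14.35 pos [ 0.624  -0.1124  0.161 ] yaw 94.4 tilt 0.02 w 1.0 f [ 0.5  0.5 -0.1] gf 0.0
turn -0.17 shift cm [-3.54  0.24 15.6 ]
3684 ((629.646240234375, -147.57696533203125), (58.42603302001953, 58.98499298095703), 5.67120885848999) 0.04406313854447305
9812 ((627.276611328125, -149.33778381347656), (112.33879852294922, 149.1590118408203), 20.429670333862305) 0.023819487833739827
```

>>> play_rows(increments="-2 0.1 2 0 1;-1.5 0.1 3 0 1;0 0 3 0 1;0 0 2.5 0 1;0 0 1.5 0 1")

```text
clock: 14.82
position: [0.6274, -0.1439, 0.0382]
ee_rot: [-2.126, -2.308, 0.001]
force: [-0.8, -0.7, 0.2]
width: 0.997
gripper_force: 0.0
```

>>> play_rows(increments="0 0 1 0 1;0 0 1 0 1;0 0 0.5 0 1;0 0 0.2 0 1;0 0 0 0 1")

```text
clock: 15.23
position: [0.6292, -0.146, 0.0141]
ee_rot: [2.131, 2.308, 0.001]
force: [-0.6, -0.1, 0.1]
width: 0.999
gripper_force: 0.0
```

```bash
python3 - <<'E'
from h import *
to(.6297,-.1476,.005,94.6)
E
```

```text
t 15.23 pos [ 0.6292 -0.146   0.0141] yaw 94.6 tilt 0.03 w 0.999 f [-0.6 -0.1  0.1] gf 0.0
turn -0.02 shift cm [-0.17  0.03  0.91]
```

>>> play_rows(increments="-0.15 0 0.5 0 1;0 0 0.4 0 1;0 0 0 0 -1;0 0 0 0 -1;0 0 0 0 -1")

```text
clock: 15.65
position: [0.629, -0.1479, 0.0049]
ee_rot: [2.132, 2.308, 0.0]
force: [0.3, -0.7, -0.0]
width: 0.831
gripper_force: 0.0
```

>>> play_rows(increments="0 0 0 0 -1;0 0 0 0 -1;0 0 0 0 -1;0 0 0 0 -1;0 0 0 0 -1", grip_force=15)

```text
clock: 16.07
position: [0.6292, -0.1478, 0.0049]
ee_rot: [2.131, 2.308, 0.0]
force: [-0.5, 0.1, 1.1]
width: 0.649
gripper_force: 15.0
```

>>> play_rows(increments="0 0 -0.5 0 -1;0 0 -1 0 -1;0 0 -2.5 0 -1;0 0 -3 0 -1;0 0 -3 0 -1")

```text
clock: 16.48
position: [0.6284, -0.1477, 0.1062]
ee_rot: [-2.131, -2.307, 0.001]
force: [0.3, -1.2, -1.5]
width: 0.653
gripper_force: 15.0
```

```bash
python3 - <<'E'
from h import *
to(.432,-.334,.005,94.6)
E
```

```text
t 16.48 pos [ 0.6284 -0.1477  0.1062] yaw 94.6 tilt 0.06 w 0.653 f [ 0.3 -1.2 -1.5] gf 15.0
turn -0.04 shift cm [-17.   -21.06  10.13]
```

>>> play_rows(increments="-1 -1.3 0 0 -1;-2 -2.5 0 0 -1;-2 -2.5 0 0 -1;-2 -2.5 0 0 -1;-2 -2.5 0 0 -1")

```text
clock: 16.9
position: [0.5224, -0.2473, 0.1057]
ee_rot: [2.13, 2.308, -0.0]
force: [-0.3, -0.7, -1.0]
width: 0.644
gripper_force: 15.0
```

>>> play_rows(increments="-2 -2.5 0 0 -1;-2 -2.5 0 0 -1;-2 -2.5 0 0 -1;-1.5 -1.8 0 0 -1;-0.5 -0.5 0 0 -1")

```text
clock: 17.32
position: [0.4282, -0.3378, 0.1053]
ee_rot: [-2.137, -2.302, 0.005]
force: [-1.2, -0.7, -1.4]
width: 0.648
gripper_force: 15.0
```

>>> play_rows(increments="0 0 0 0 -1;0 0 0 0 -1")

```text
clock: 17.48
position: [0.4328, -0.3337, 0.1054]
ee_rot: [2.131, 2.307, 0.001]
force: [-0.4, 0.2, -0.1]
width: 0.644
gripper_force: 15.0
```

```bash
python3 - <<'E'
from h import *
for n in("side","scene","wrist"):
    p=vision.get_image(n);P=cloud(p)
    d=np.hypot(P[...,0]-.432,P[...,1]+.334)
    for z0,z1,r in((.012,.0195,.05),(.0215,.027,.11)):
        T=P[(P[...,2]>z0)&(P[...,2]<z1)&(d<r)]
        if len(T)>30:print(n,z0,len(T),cv2.minAreaRect((T[:,:2]*1000).astype(np.float32)),cv2.minEnclosingCircle((T[:,:2]*1000).astype(np.float32)))
    H=P[(P[...,2]>.1)&(P[...,2]<.16)&(d<.06)]
    if len(H):print(np.percentile(H,[1,50,99],axis=0).round(3).tolist())
to(.432,-.334,.005,94.6)
E
```

```text
side 0.012 1551 ((432.4961242675781, -338.46337890625), (75.02412414550781, 61.595523834228516), 1.7816487550735474) ((432.07977294921875, -332.35443115234375), 37.91816711425781)
side 0.0215 2516 ((432.19793701171875, -337.384765625), (107.43582916259766, 111.79734802246094), 89.17835998535156) ((436.7432861328125, -337.58941650390625), 73.41523742675781)
[[0.392, -0.363, 0.119], [0.432, -0.346, 0.145], [0.474, -0.314, 0.157]]
scene 0.012 424 ((426.7623291015625, -335.7213439941406), (70.86430358886719, 71.79501342773438), 0.6126787066459656) ((426.6570129394531, -336.101806640625), 38.10508346557617)
scene 0.0215 1327 ((431.53240966796875, -334.0540466308594), (151.32171630859375, 116.98748016357422), 89.38754272460938) ((431.96356201171875, -333.519775390625), 92.42400360107422)
[[0.39, -0.342, 0.117], [0.449, -0.319, 0.143], [0.481, -0.303, 0.159]]
wrist 0.012 4296 ((431.19390869140625, -322.59466552734375), (75.75896453857422, 49.35944366455078), 5.8120646476745605) ((432.3747863769531, -334.8453674316406), 38.09328079223633)
wrist 0.0215 14949 ((432.5437927246094, -315.8594665527344), (113.94015502929688, 112.36258697509766), 89.98417663574219) ((432.6100158691406, -314.8199462890625), 78.6805191040039)
[[0.388, -0.36, 0.12], [0.432, -0.322, 0.144], [0.476, -0.303, 0.159]]
t 17.63 pos [ 0.4336 -0.3325  0.105 ] yaw 94.7 tilt 0.06 w 0.646 f [-0.6  0.  -0.4] gf 15.0
turn 0.1 shift cm [-0.14 -0.18 10.  ]
```

>>> play_rows(increments="-0.14 -0.18 1.5 0 -1;0 0 2.5 0 -1;0 0 2.5 0 -1;0 0 1.5 0 -1;0 0 0.5 0 -1")

```text
clock: 18.05
position: [0.4301, -0.3335, 0.0174]
ee_rot: [-2.126, -2.308, -0.0]
force: [-1.6, -0.1, -1.0]
width: 0.645
gripper_force: 15.0
```

>>> play_rows(increments="0 0 0 0 -1;0 0 0 0 -1;0 0 0 0 -1")

```text
clock: 18.3
position: [0.4317, -0.3357, 0.0209]
ee_rot: [2.129, 2.307, 0.001]
force: [-0.6, 0.2, -0.3]
width: 0.646
gripper_force: 15.0
```

```bash
python3 - <<'E'
from h import *
to(.432,-.334,.0045,94.6)
E
```

```text
t 18.3 pos [ 0.4317 -0.3357  0.0209] yaw 94.6 tilt 0.11 w 0.646 f [-0.6  0.2 -0.3] gf 15.0
turn -0.01 shift cm [0.16 0.05 1.64]
```

>>> play_rows(increments="0.1 0 0.5 0 -1;0 0 0.5 0 -1;0 0 0.3 0 -1;0 0 0.2 0 -1;0 0 0.1 0 -1")

```text
clock: 18.72
position: [0.4301, -0.3347, 0.0044]
ee_rot: [-2.132, -2.308, 0.001]
force: [-7.1, 4.2, 24.7]
width: 0.647
gripper_force: 15.0
```

>>> play_rows(increments="0 0 0 0 -1;0 0 0 0 -1;0 0 0 0 -1;0 0 0 0 1;0 0 0 0 1")

```text
clock: 19.13
position: [0.4305, -0.3347, 0.0039]
ee_rot: [2.131, 2.307, 0.0]
force: [1.4, -0.3, -0.2]
width: 0.747
gripper_force: 0.0
```

>>> play_rows(increments="0 0 0 0 1;0 0 0 0 1;0 0 0 0 1;0 0 0 0 1;0 0 0 0 1")

```text
clock: 19.55
position: [0.4303, -0.3346, 0.0036]
ee_rot: [-2.132, -2.308, 0.0]
force: [0.5, -0.2, -0.2]
width: 0.996
gripper_force: 0.0
```

>>> play_rows(increments="0 0 -1 0 1;0 0 -2 0 1;0 0 -3 0 1;0 0 -3 0 1;0 0 -3 0 1")

```text
clock: 19.97
position: [0.4302, -0.3342, 0.1257]
ee_rot: [-2.131, -2.308, -0.0]
force: [0.2, -0.5, -0.2]
width: 1.001
gripper_force: 0.0
```

```bash
python3 - <<'E'
from h import *
to(.473,.0645,.012,89)
for n in("side","scene"):
    p=vision.get_image(n);P=cloud(p)
    T=P[(P[...,2]>.03)&(P[...,2]<.06)&(np.hypot(P[...,0]-.432,P[...,1]+.334)<.06)]
    print(len(T),cv2.minEnclosingCircle((T[:,:2]*1000).astype(np.float32)),np.percentile(T[:,2],[2,50,98]))
E
```

```text
t 19.97 pos [ 0.4302 -0.3342  0.1257] yaw 94.6 tilt 0.02 w 1.001 f [ 0.2 -0.5 -0.2] gf 0.0
turn 5.57 shift cm [39.94  3.59 11.38]
1393 ((428.8668212890625, -334.6327819824219), 30.239295959472656) [0.03540499 0.04440759 0.04670428]
413 ((428.0326232910156, -332.7201232910156), 32.94970703125) [0.03097474 0.04436912 0.04729666]
```

The tin is flat in the round hollow, about 3 mm off centre. Now the padlock.

>>> play_rows(increments="0 0 -2 5.6 1;1.5 0.1 0 0 1;2.5 0.2 0 0 1;3.6 0.3 0 0 1;3.6 0.3 0 0 1")

```text
clock: 20.48
position: [0.4409, -0.2213, 0.1434]
ee_rot: [-2.242, -2.201, 0.0]
force: [1.4, 1.0, 0.3]
width: 0.997
gripper_force: 0.0
```

>>> play_rows(increments="3.6 0.3 0 0 1;3.6 0.3 0 0 1;3.6 0.3 0 0 1;3.6 0.3 0 0 1;3.6 0.3 0 0 1")

```text
clock: 20.9
position: [0.4589, -0.0407, 0.1435]
ee_rot: [-2.239, -2.203, 0.0]
force: [1.0, -0.3, 0.5]
width: 0.999
gripper_force: 0.0
```

>>> play_rows(increments="3 0.3 0 0 1;2 0.3 0 0 1;1 0.2 0 0 1;0 0 0 0 1;0 0 0 0 1")

```text
clock: 21.32
position: [0.4684, 0.0163, 0.1434]
ee_rot: [-2.24, -2.202, 0.001]
force: [-0.1, -0.2, 0.7]
width: 1.0
gripper_force: 0.0
```

```bash
python3 - <<'E'
from h import *
p=vision.get_image("wrist");save(p,"w4");P=cloud(p)
d=np.hypot(P[...,0]-.473,P[...,1]-.075)
for z0,z1,r in((.05,.06,.07),(.03,.06,.07),(.0215,.027,.12)):
    T=P[(P[...,2]>z0)&(P[...,2]<z1)&(d<r)];print(z0,len(T),cv2.minAreaRect((T[:,:2]*1000).astype(np.float32)),np.median(T[:,2]))
to(.473,.0645,.012,89)
E
```

```text
0.05 6233 ((473.021728515625, 65.16897583007812), (52.201229095458984, 60.001922607421875), 88.96228790283203) 0.05360996319020528
0.03 8101 ((473.4874267578125, 83.16926574707031), (88.09614562988281, 60.24099349975586), 88.81913757324219) 0.05331213962659831
0.0215 16667 ((437.4911193847656, 72.0320053100586), (175.09786987304688, 169.25668334960938), 86.60720825195312) 0.02369373798450891
t 21.37 pos [0.4684 0.0154 0.1433] yaw 88.9 tilt 0.07 w 0.999 f [ 0.3 -0.6  0.1] gf 0.0
turn -0.08 shift cm [ 4.93  0.39 13.13]
```

View pics/w4.png

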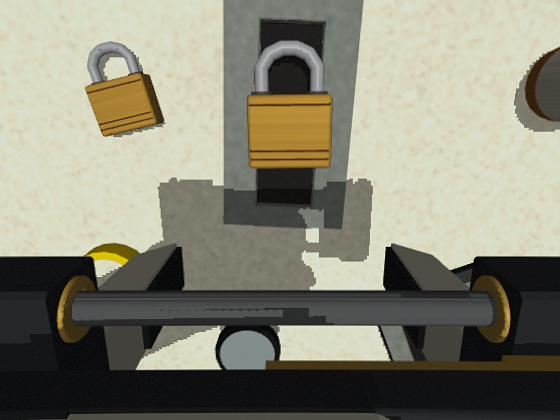

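The wrist view shows the large brass padlock at (290,130) on tray_slot and the small look-alike at (125,100). The sizes match (88 x 60 mm).

>>> play_rows(increments="1 0.1 1 0 1;2 0.2 3 0 1;1.5 0.1 3 0 1;0.5 0 2.5 0 1;0 0 1 0 1")

```text
clock: 21.78
position: [0.4719, 0.0657, 0.0359]
ee_rot: [-2.24, -2.199, 0.005]
force: [0.0, -1.4, 0.3]
width: 0.999
gripper_force: 0.0
```

>>> play_rows(increments="0 0 0.5 0 1;0 0 0 0 1;0 0 0 0 1")

```text
clock: 22.03
position: [0.4744, 0.0654, 0.0345]
ee_rot: [2.243, 2.198, 0.0]
force: [-0.1, -0.6, -0.0]
width: 0.998
gripper_force: 0.0
```

```bash
python3 - <<'E'
from h import *
to(.473,.0655,.013,89)
E
```

```text
t 22.03 pos [0.4744 0.0654 0.0345] yaw 88.8 tilt 0.06 w 0.998 f [-0.1 -0.6 -0. ] gf 0.0
turn -0.15 shift cm [ 0.   -0.14  2.15]
```

>>> play_rows(increments="0 -0.1 0.8 0 1;0 0 0.7 0 1;0 0 0.4 0 1;0 0 0.2 0 1;0 0 0 0 1")

```text
clock: 22.45
position: [0.4724, 0.0666, 0.0123]
ee_rot: [-2.241, -2.201, 0.001]
force: [-0.4, -0.2, -0.2]
width: 1.001
gripper_force: 0.0
```

>>> play_rows(increments="0 0 0 0 -1;0 0 0 0 -1;0 0 0 0 -1;0 0 0 0 -1;0 0 0 0 -1", grip_force=35)

```text
clock: 22.87
position: [0.4728, 0.0667, 0.0128]
ee_rot: [2.242, 2.201, 0.0]
force: [0.2, 0.2, -1.5]
width: 0.69
gripper_force: 0.0
```

>>> play_rows(increments="0 0 0 0 -1;0 0 0 0 -1;0 0 0 0 -1;0 0 0 0 -1;0 0 0 0 -1")

```text
clock: 23.28
position: [0.473, 0.0667, 0.0128]
ee_rot: [2.242, 2.201, 0.0]
force: [-0.3, -0.2, 1.6]
width: 0.654
gripper_force: 35.0
```

>>> play_rows(increments="0 0 -0.5 0 -1;0 0 -1 0 -1;0 0 -2.5 0 -1;0 0 -3 0 -1;0 0 -3 0 -1")

```text
clock: 23.7
position: [0.4713, 0.0667, 0.1138]
ee_rot: [-2.24, -2.2, 0.003]
force: [0.4, -0.9, -5.3]
width: 0.652
gripper_force: 35.0
```

```bash
python3 - <<'E'
from h import *
to(.473,.0655,.013,89)
p=vision.get_image("side");P=cloud(p)
s=arm.observe()["position"]
T=P[(P[...,2]>.08)&(P[...,2]<s[2]+.05)&(np.abs(P[...,0]-.473)<.029)&(np.abs(P[...,1]-.08)<.06)]
print(np.percentile(T,[1,50,99],axis=0).round(3))
f=p["frame"];cv2.imwrite("pics/s3.png",cv2.resize(f[100:260,150:360,::-1],None,fx=3,fy=3))
E
```

```text
t 23.7 pos [0.4713 0.0667 0.1138] yaw 89.0 tilt 0.15 w 0.652 f [ 0.4 -0.9 -5.3] gf 35.0
turn -0.01 shift cm [-0.12  0.2  10.08]
[[0.445 0.038 0.128]
 [0.472 0.051 0.154]
 [0.501 0.122 0.157]]
```

View pics/s3.png

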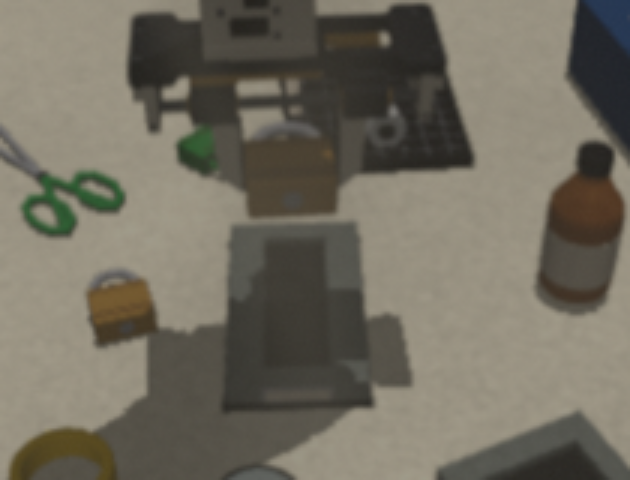

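The padlock is held level, so I turn it to the square tray's heading.

>>> play_rows(increments="0 0 0 -5.45 -1;0 0 0 -5.45 -1;0 0 0 -5.45 -1;0 0 0 -5.45 -1;0 0 0 0 -1")

```text
clock: 24.17
position: [0.4721, 0.0664, 0.1129]
ee_rot: [-1.779, -2.589, 0.001]
force: [-0.3, 0.6, -5.7]
width: 0.649
gripper_force: 35.0
```

```bash
python3 - <<'E'
from h import *
to(.6329,-.1644,.005,110.8)
for n in("side","scene"):
    p=vision.get_image(n);P=cloud(p)
    d=np.hypot(P[...,0]-.627,P[...,1]+.149)
    for z0,z1,r in((.011,.0195,.067),(.0215,.027,.11)):
        T=P[(P[...,2]>z0)&(P[...,2]<z1)&(d<r)];print(n,z0,len(T),cv2.minAreaRect((T[:,:2]*1000).astype(np.float32)))
    d=np.hypot(P[...,0]-.4717,P[...,1]-.071)
    for z0,z1,r in((.011,.0195,.075),(.0215,.027,.11)):
        T=P[(P[...,2]>z0)&(P[...,2]<z1)&(d<r)];print(n,"slot",z0,len(T),cv2.minAreaRect((T[:,:2]*1000).astype(np.float32)))
E
```

```text
t 24.17 pos [0.4721 0.0664 0.1129] yaw 111.0 tilt 0.05 w 0.649 f [-0.3  0.6 -5.7] gf 35.0
turn 0.21 shift cm [-27.29   6.85  10.78]
side 0.011 1827 ((617.3123168945312, -149.50404357910156), (97.4121322631836, 103.87313079833984), 19.788787841796875)
side 0.0215 2037 ((625.9597778320312, -148.72885131835938), (114.37602233886719, 150.17300415039062), 20.937719345092773)
side slot 0.011 875 ((472.4248962402344, 76.34403991699219), (136.2429656982422, 47.09659957885742), 86.62249755859375)
side slot 0.0215 1570 ((442.3773193359375, 73.31161499023438), (180.32635498046875, 159.54159545898438), 86.43311309814453)
scene 0.011 1426 ((633.7307739257812, -145.41221618652344), (100.66831970214844, 105.67387390136719), 20.578210830688477)
scene 0.0215 1463 ((627.4021606445312, -147.68112182617188), (117.37432098388672, 147.9093475341797), 21.106603622436523)
scene slot 0.011 919 ((483.936767578125, 71.32941436767578), (139.31231689453125, 79.55877685546875), 86.54751586914062)
scene slot 0.0215 1524 ((443.1279602050781, 73.32005310058594), (176.05120849609375, 160.3278045654297), 86.19792175292969)
```

>>> play_rows(increments="-1.2 0.3 0 0 -1;-2.5 0.65 0 0 -1;-3 0.75 0 0 -1;-3 0.75 0 0 -1;-3 0.75 0 0 -1")

```text
clock: 24.68
position: [0.5484, -0.0428, 0.1127]
ee_rot: [1.788, 2.583, -0.001]
force: [-0.1, 0.3, -4.6]
width: 0.655
gripper_force: 35.0
```

>>> play_rows(increments="-3 0.75 0 0 -1;-3 0.75 0 0 -1;-3 0.75 0 0 -1;-2.5 0.65 0 0 -1;-1.5 0.4 0 0 -1")

```text
clock: 25.1
position: [0.6256, -0.1556, 0.1121]
ee_rot: [1.793, 2.579, -0.003]
force: [0.2, -0.8, -4.4]
width: 0.652
gripper_force: 35.0
```

>>> play_rows(increments="-1 0.25 1 0 -1;-0.5 0.1 2 0 -1;0 0 2 0 -1;0 0 1 0 -1;0 0 0 0 -1")

```text
clock: 25.52
position: [0.6306, -0.1629, 0.0493]
ee_rot: [-1.782, -2.581, 0.004]
force: [0.3, 0.7, -4.7]
width: 0.647
gripper_force: 35.0
```

>>> play_rows(increments="0 0 0 0 -1;0 0 0 0 -1")

```text
clock: 25.68
position: [0.6338, -0.1629, 0.0537]
ee_rot: [1.784, 2.585, 0.001]
force: [0.0, -0.1, -4.3]
width: 0.653
gripper_force: 35.0
```

```bash
python3 - <<'E'
from h import *
to(.6327,-.1639,.005,111)
s=arm.observe()["position"]
for n in("side","scene"):
    p=vision.get_image(n);P=cloud(p)
    T=P[(P[...,2]>s[2]+.031)&(P[...,2]<s[2]+.048)&(np.hypot(P[...,0]-.627,P[...,1]+.149)<.055)]
    print(n,np.percentile(T,[1,50,99],axis=0).round(3).tolist())
E
```

```text
t 25.68 pos [ 0.6338 -0.1629  0.0537] yaw 110.8 tilt 0.07 w 0.653 f [ 0.  -0.1 -4.3] gf 35.0
turn -0.23 shift cm [-0.06 -0.15  4.87]
side [[0.59, -0.198, 0.085], [0.64, -0.179, 0.094], [0.677, -0.135, 0.101]]
scene [[0.599, -0.157, 0.085], [0.672, -0.137, 0.091], [0.68, -0.106, 0.101]]
```

>>> play_rows(increments="-0.05 -0.1 1 0 -1;0 0 1.5 0 -1;0 0 1 0 -1;0 0 0.5 0 -1;0 0 0.2 0 -1")

```text
clock: 26.2
position: [0.6316, -0.1641, 0.0095]
ee_rot: [-1.784, -2.584, 0.001]
force: [0.2, -0.5, -4.6]
width: 0.648
gripper_force: 35.0
```

>>> play_rows(increments="0 0 0.2 0 -1;0 0 0.1 0 -1;0 0 0.1 0 -1;0 0 0.1 0 -1;0 0 0 0 -1")

```text
clock: 26.62
position: [0.6325, -0.1643, 0.0059]
ee_rot: [1.785, 2.585, 0.0]
force: [-0.6, -0.8, -4.5]
width: 0.647
gripper_force: 35.0
```

```bash
python3 - <<'E'
from h import *
to(.6327,-.1639,.0048,111)
E
```

```text
t 26.62 pos [ 0.6325 -0.1643  0.0059] yaw 110.7 tilt 0.02 w 0.647 f [-0.6 -0.8 -4.5] gf 35.0
turn -0.25 shift cm [0.03 0.03 0.11]
```

>>> play_rows(increments="0 0 0.1 0 -1;0 0 0 0 -1;0 0 0.05 0 -1;0 0 0 0 -1;0 0 0 0 -1")

```text
clock: 27.03
position: [0.6327, -0.1643, 0.005]
ee_rot: [1.785, 2.584, 0.0]
force: [-2.3, -0.2, 6.5]
width: 0.65
gripper_force: 35.0
```

>>> play_rows(increments="0 0 0 0 0.5;0 0 0 0 1;0 0 0 0 1;0 0 0 0 1;0 0 0 0 1")

```text
clock: 27.45
position: [0.6325, -0.1642, 0.0041]
ee_rot: [1.785, 2.585, 0.0]
force: [-0.0, 0.3, -0.1]
width: 0.964
gripper_force: 0.0
```

>>> play_rows(increments="0 0 0 0 1;0 0 0 0 1;0 0 -1 0 1;0 0 -2 0 1;0 0 -3 0 1")

```text
clock: 27.87
position: [0.6305, -0.164, 0.0631]
ee_rot: [-1.782, -2.582, 0.003]
force: [0.6, -1.1, 0.1]
width: 1.002
gripper_force: 0.0
```

>>> play_rows(increments="0 0 -3 0 1;0 0 -3 0 1;0 0 -3 0 1;0 0 0 0 1;0 0 0 0 1")

```text
clock: 28.28
position: [0.6338, -0.1642, 0.1571]
ee_rot: [1.783, 2.582, 0.003]
force: [-0.1, 0.1, -0.3]
width: 1.001
gripper_force: 0.0
```

```bash
python3 - <<'E'
from h import *
to(.5615,.335,.001,94.2)
for n in("side","scene","wrist"):
    p=vision.get_image(n);P=cloud(p)
    d=np.hypot(P[...,0]-.627,P[...,1]+.149)
    for z0,z1 in((.0275,.06),(.043,.06)):
        T=P[(P[...,2]>z0)&(P[...,2]<z1)&(d<.07)];print(n,z0,len(T),cv2.minAreaRect((T[:,:2]*1000).astype(np.float32)) if len(T) else"",np.median(T[:,2]))
    if n=="side":
        T=P[(P[...,2]>.02)&(P[...,2]<.065)&(np.hypot(P[...,0]-.56,P[...,1]-.336)<.1)]
        print("torch",len(T),cv2.minAreaRect((T[:,:2]*1000).astype(np.float32)))
E
```

```text
t 28.28 pos [ 0.6338 -0.1642  0.1571] yaw 110.7 tilt 0.26 w 1.001 f [-0.1  0.1 -0.3] gf 0.0
turn 16.55 shift cm [50.33 -3.62 15.53]
side 0.0275 1203 ((624.1839599609375, -150.02810668945312), (60.80983352661133, 89.09919738769531), 21.458356857299805) 0.04514824912399462
side 0.043 785 ((630.7411499023438, -166.35482788085938), (61.059242248535156, 52.47460174560547), 20.553672790527344) 0.045943466789046705
torch 364 ((561.6416015625, 334.1638488769531), (36.22564697265625, 126.45082092285156), 4.306716442108154)
scene 0.0275 901 ((623.84423828125, -149.08871459960938), (66.08802795410156, 131.04209899902344), 30.523487091064453) 0.04465171688778502
scene 0.043 552 ((633.0238647460938, -164.65928649902344), (61.73630905151367, 52.32933044433594), 21.70337677001953) 0.04579174690532217
wrist 0.0275 6345 ((625.9589233398438, -148.72259521484375), (60.013912200927734, 88.88832092285156), 21.090972900390625) 0.04542554156333806
wrist 0.043 4643 ((632.3910522460938, -165.57147216796875), (59.96010971069336, 52.22829818725586), 20.77913475036621) 0.045794740141219925
```

The padlock is seated and centred, with its top at 46 mm. Back for the torch.

>>> play_rows(increments="0 0 0 5.5 1;0 0 0 5.5 1;0 0 0 5.5 1;1.5 -0.1 0 0 1;2.5 -0.2 0 0 1")

```text
clock: 28.85
position: [0.6256, -0.1268, 0.1527]
ee_rot: [-2.139, -2.3, 0.004]
force: [0.7, 0.2, 0.2]
width: 1.0
gripper_force: 0.0
```

>>> play_rows(increments="3.6 -0.3 0 0 1;3.6 -0.3 0 0 1;3.6 -0.3 0 0 1;3.6 -0.3 0 0 1;3.6 -0.3 0 0 1")

```text
clock: 29.27
position: [0.5964, 0.0566, 0.1534]
ee_rot: [-2.132, -2.306, 0.002]
force: [0.9, 1.0, -0.4]
width: 1.0
gripper_force: 0.0
```

>>> play_rows(increments="3.6 -0.3 0 0 1;3.6 -0.3 0 0 1;3.6 -0.3 0 0 1;3.6 -0.3 0 0 1;3.6 -0.3 0 0 1")

```text
clock: 29.68
position: [0.5679, 0.2347, 0.1534]
ee_rot: [-2.132, -2.306, 0.002]
force: [1.4, 1.1, 0.6]
width: 1.001
gripper_force: 0.0
```

>>> play_rows(increments="3.6 -0.2 0 0 1;2.5 -0.1 0 0 1;1.5 0 0 0 1;0 0 0 0 1;0 0 0 0 1")

```text
clock: 30.1
position: [0.5594, 0.3093, 0.1533]
ee_rot: [-2.13, -2.307, 0.002]
force: [0.5, -0.4, -0.4]
width: 1.004
gripper_force: 0.0
```

```bash
python3 - <<'E'
from h import *
to(.5615,.334,.001,94.3)
p=vision.get_image("wrist");P=cloud(p)
T=P[(P[...,2]>.02)&(P[...,2]<.065)&(np.hypot(P[...,0]-.56,P[...,1]-.336)<.1)]
print("torch",len(T),cv2.minAreaRect((T[:,:2]*1000).astype(np.float32)),np.percentile(T[:,2],[50,98]))
E
```

```text
t 30.1 pos [0.5594 0.3093 0.1533] yaw 94.6 tilt 0.11 w 1.004 f [ 0.5 -0.4 -0.4] gf 0.0
turn 0.27 shift cm [ 2.45  0.42 15.23]
torch 5933 ((562.0360107421875, 335.67852783203125), (36.92467498779297, 125.67999267578125), 4.390035629272461) [0.03976238 0.04467654]
```

>>> play_rows(increments="1 0.2 2 0.3 1;1 0.2 3.5 0 1;0.6 0 3.5 0 1;0 0 2.5 0 1;0 0 1 0 1")

```text
clock: 30.57
position: [0.5615, 0.3309, 0.0249]
ee_rot: [-2.143, -2.296, 0.01]
force: [0.1, -0.9, 0.1]
width: 1.004
gripper_force: 0.0
```

>>> play_rows(increments="0 0 0.7 0 1;0 0 0 0 1;0 0 0 0 1")

```text
clock: 30.82
position: [0.5643, 0.3338, 0.0234]
ee_rot: [2.144, 2.296, 0.002]
force: [0.4, 0.6, 1.2]
width: 0.998
gripper_force: 0.0
```

```bash
python3 - <<'E'
from h import *
to(.562,.3357,.001,94.4)
E
```

```text
t 30.82 pos [0.5643 0.3338 0.0234] yaw 93.9 tilt 0.08 w 0.998 f [0.4 0.6 1.2] gf 0.0
turn -0.49 shift cm [ 0.2  -0.22  2.24]
```

>>> play_rows(increments="0.2 -0.2 0.8 -0.4 1;0 0 0.7 0 1;0 0 0.4 0 1;0 0 0.3 0 1;0 0 0 0 -1")

```text
clock: 31.23
position: [0.5609, 0.3355, -0.0005]
ee_rot: [-2.136, -2.304, 0.002]
force: [-0.0, -0.7, -0.1]
width: 0.966
gripper_force: 0.0
```

>>> play_rows(increments="0 0 0 0 -1;0 0 0 0 -1;0 0 0 0 -1;0 0 0 0 -1;0 0 0 0 -1", grip_force=20)

```text
clock: 31.65
position: [0.5614, 0.3359, 0.0004]
ee_rot: [2.136, 2.304, 0.0]
force: [-0.6, -0.4, 0.3]
width: 0.612
gripper_force: 0.0
```

>>> play_rows(increments="0 0 0 0 -1;0 0 0 0 -1;0 0 0 0 -1;0 0 0 0 -1;0 0 0 0 -1")

```text
clock: 32.07
position: [0.5614, 0.3359, 0.0003]
ee_rot: [2.136, 2.304, 0.0]
force: [0.4, -0.2, 0.0]
width: 0.28
gripper_force: 20.0
```

>>> play_rows(increments="0 0 -0.5 0 -1;0 0 -1 0 -1;0 0 -2.5 0 -1;0 0 -3 0 -1;0 0 -3 0 -1")

```text
clock: 32.48
position: [0.5606, 0.3357, 0.1016]
ee_rot: [-2.135, -2.304, 0.002]
force: [1.1, 0.3, -1.7]
width: 0.278
gripper_force: 20.0
```

>>> play_rows(increments="0 0 0 4 -1;0 0 0 4 -1;0 0 0 0 -1")

```text
clock: 32.73
position: [0.5615, 0.3362, 0.1018]
ee_rot: [2.294, 2.146, 0.003]
force: [0.2, 0.1, -1.9]
width: 0.278
gripper_force: 20.0
```

```bash
python3 - <<'E'
from h import *
to(.4717,.071,.005,86.5)
E
```

```text
t 32.73 pos [0.5615 0.3362 0.1018] yaw 86.2 tilt 0.1 w 0.278 f [ 0.2  0.1 -1.9] gf 20.0
turn -0.33 shift cm [-27.03  -7.35   9.65]
```

>>> play_rows(increments="-1.2 -0.3 0 0 -1;-2.5 -0.7 0 0 -1;-3 -0.8 0 0 -1;-3 -0.8 0 0 -1;-3 -0.8 0 0 -1")

```text
clock: 33.15
position: [0.5179, 0.2091, 0.0998]
ee_rot: [2.288, 2.153, -0.002]
force: [0.6, -1.2, -1.6]
width: 0.275
gripper_force: 20.0
```

>>> play_rows(increments="-3 -0.8 0 0 -1;-3 -0.8 0 0 -1;-3 -0.8 0 0 -1;-2.5 -0.7 0 0 -1;-1.5 -0.5 0 0 -1")

```text
clock: 33.57
position: [0.4729, 0.0796, 0.0998]
ee_rot: [2.291, 2.149, -0.005]
force: [-0.0, -1.0, -1.7]
width: 0.275
gripper_force: 20.0
```

>>> play_rows(increments="-1 -0.1 1 0 -1;-0.3 -0.05 2 0 -1;0 0 2 0 -1;0 0 1 0 -1;0 0 0 0 -1")

```text
clock: 33.98
position: [0.4706, 0.0701, 0.0385]
ee_rot: [-2.288, -2.15, 0.006]
force: [-0.7, -0.2, -1.6]
width: 0.274
gripper_force: 20.0
```

>>> play_rows(increments="0 0 0 0 -1;0 0 0 0 -1")

```text
clock: 34.15
position: [0.4731, 0.0714, 0.041]
ee_rot: [2.29, 2.151, 0.001]
force: [0.0, 0.8, -1.8]
width: 0.277
gripper_force: 20.0
```

```bash
python3 - <<'E'
from h import *
to(.4717,.071,.0048,86.5)
s=arm.observe()["position"]
for n in("side",):
    p=vision.get_image(n);P=cloud(p)
    T=P[(P[...,2]>.034)&(P[...,2]<s[2]+.045)&(np.hypot(P[...,0]-.4717,P[...,1]-.071)<.08)]
    print(np.percentile(T,[1,50,99],axis=0).round(3).tolist(), cv2.minAreaRect((T[:,:2]*1000).astype(np.float32)))
E
```

```text
t 34.15 pos [0.4731 0.0714 0.041 ] yaw 86.4 tilt 0.05 w 0.277 f [ 0.   0.8 -1.8] gf 20.0
turn -0.08 shift cm [-0.05 -0.14  3.62]
[[0.447, 0.007, 0.056], [0.471, 0.054, 0.08], [0.498, 0.124, 0.086]] ((474.44049072265625, 69.30221557617188), (127.30917358398438, 57.13179397583008), 74.3080825805664)
```

>>> play_rows(increments="0 -0.1 1 0 -1;0 0 1 0 -1;0 0 0.6 0 -1;0 0 0.3 0 -1;0 0 0.2 0 -1")

```text
clock: 34.62
position: [0.4711, 0.071, 0.0084]
ee_rot: [-2.29, -2.149, 0.002]
force: [1.1, -0.3, -1.0]
width: 0.274
gripper_force: 20.0
```

>>> play_rows(increments="0 0 0.2 0 -1;0 0 0.1 0 -1;0 0 0 0 -1;0 0 0 0 -1")

```text
clock: 34.95
position: [0.4718, 0.0711, 0.0063]
ee_rot: [2.291, 2.149, 0.0]
force: [-1.0, 0.2, -1.3]
width: 0.274
gripper_force: 20.0
```

```bash
python3 - <<'E'
from h import *
to(.4717,.071,.0043,86.5)
E
```

```text
t 34.95 pos [0.4718 0.0711 0.0063] yaw 86.4 tilt 0.01 w 0.274 f [-1.   0.2 -1.3] gf 20.0
turn -0.15 shift cm [-0.01 -0.01  0.2 ]
```

>>> play_rows(increments="0 0 0.1 0 -1;0 0 0.08 0 -1;0 0 0 0 -1;0 0 0 0 -1;0 0 0 0 -1")

```text
clock: 35.37
position: [0.4717, 0.0711, 0.0045]
ee_rot: [2.291, 2.149, 0.0]
force: [-0.3, 0.7, -1.6]
width: 0.277
gripper_force: 20.0
```

>>> play_rows(increments="0 0 0 0 0;0 0 0 0 0.2;0 0 0 0 0.2;0 0 0 0 0.2;0 0 0 0 0.2")

```text
clock: 35.78
position: [0.4718, 0.0711, 0.0045]
ee_rot: [2.291, 2.149, 0.0]
force: [0.7, 0.7, -0.4]
width: 0.574
gripper_force: 0.0
```

>>> play_rows(increments="0 0 -0.5 0 0.2;0 0 -1 0 0.5;0 0 -2 0 1;0 0 -3 0 1;0 0 -3 0 1")

```text
clock: 36.2
position: [0.4709, 0.0712, 0.1009]
ee_rot: [-2.29, -2.149, 0.001]
force: [1.2, 0.2, -0.8]
width: 0.84
gripper_force: 0.0
```

>>> play_rows(increments="0 0 -3 0 1;0 0 -3 0 1;0 0 -2 0 1;0 0 0 0 1;0 0 0 0 1")

```text
clock: 36.62
position: [0.4724, 0.0713, 0.1812]
ee_rot: [2.29, 2.148, 0.004]
force: [-0.5, -0.8, -0.6]
width: 1.0
gripper_force: 0.0
```

>>> play_rows(increments="-3 0 0 0 1;-3 0 0 0 1;-1 0 0 0 1;0 0 0 0 1;0 0 0 0 1")

```text
clock: 37.03
position: [0.4666, 0.0011, 0.1789]
ee_rot: [-2.292, -2.147, 0.001]
force: [-0.1, 0.2, -0.4]
width: 0.998
gripper_force: 0.0
```

```bash
python3 - <<'E'
from h import *
to(.4717,.071,.0043,86.5)
for n in("side","scene"):
    p=vision.get_image(n);save(p,"end_"+n);P=cloud(p)
    for t,c,r,z in(("torch",(.4717,.071),.075,.0275),("tin",(.432,-.334),.05,.03),("padlock",(.627,-.149),.065,.0275)):
        T=P[(P[...,2]>z)&(P[...,2]<.07)&(np.hypot(P[...,0]-c[0],P[...,1]-c[1])<r)]
        if len(T)>9:print(n,t,cv2.minAreaRect((T[:,:2]*1000).astype(np.float32)),np.percentile(T[:,2],[50,98]).round(4))
E
```

```text
t 37.03 pos [0.4666 0.0011 0.1789] yaw 86.3 tilt 0.08 w 0.998 f [-0.1  0.2 -0.4] gf 0.0
turn -0.23 shift cm [ 7.    0.1  17.46]
side torch ((460.31195068359375, 71.40711212158203), (130.36798095703125, 57.48015213012695), 87.12586975097656) [0.0439 0.0496]
side tin ((428.89666748046875, -334.8546447753906), (58.244869232177734, 59.659183502197266), 46.52248001098633) [0.0444 0.0467]
side padlock ((624.2955932617188, -150.57339477539062), (61.20689392089844, 88.10832977294922), 22.401687622070312) [0.045  0.0477]
scene torch ((475.7132568359375, 67.19287109375), (90.10282135009766, 132.29556274414062), 0.9558268189430237) [0.0425 0.0501]
scene tin ((430.36492919921875, -333.282958984375), (58.8470458984375, 59.431800842285156), 46.088314056396484) [0.0444 0.0474]
scene padlock ((626.8480224609375, -147.9495391845703), (62.91765594482422, 88.6731948852539), 21.02219581604004) [0.0446 0.048 ]
```

View pics/end_scene.png

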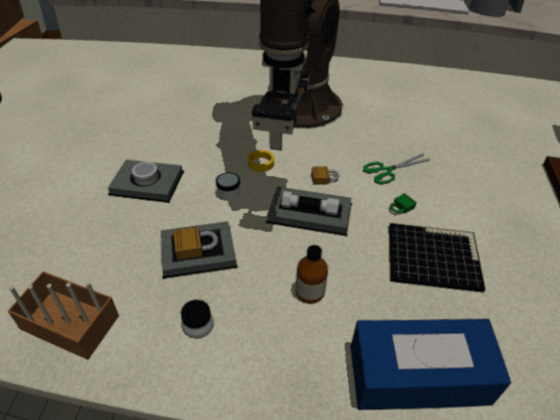

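The final picture shows the tin in the round hollow (146,174), the torch in the slot (308,203) and the padlock in the square hollow (196,243). All heights match lying on the hollow floor, and the bystanders have not moved. Handing in.

```bash
python3 -c "
from cell import job;print(job.sign_off())"
```

```text
the job is handed in; nothing more can be done
None
```

I've handed the job in: by the last camera measurements the padlock, torch and tin each lie flat and fully down in their own hollows, and the bottle and magnifier are where they were; the judge returned no verdict.

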